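Mended clock out of the glue clamp

TASK

The mended oak clock lies face down in the glue clamp: lift the clamp's sprung arm until it stays open by itself, then take the clock out and lay it down, still back side up, in the middle of the grey felt pad and let go. Take a fresh hold and stand the clock upright on its dark foot in the middle of the cork mat, dial facing squarely towards the side of the mat with the white strip. Leave the clamp open, do not drop the clock, and do not shift the bell, umbrella cap, bottle opener and candle standing about.

Things in the scene. Friction and masses are not known exactly. Their poses are not given: they have to be found in the camera images.
- clamp: Glue clamp fixed to the shelf; origin: underside centre of its plywood base (220 x 100 x 12 mm). x runs from the red grip end to the blue tower (+x), z up. Cork-topped bed 90 mm long, only 44 mm wide, top at z 34 mm; the clock lies on it, arched top towards the tower. A lip at x -52 to -58 mm rises to z 42 mm. Tower: two cheeks, x 61 to 89 mm, 42 mm wide over both, up to z 104 mm.
- clamp_arm (a joint): Angle of the sprung arm, rad: about 0 shut on the clock (arm level), growing as the red grip is lifted towards the tower; end stop 2.0. Below the hold-open point (1.0) the spring pulls it shut (0.9 N m when shut, 6 N at the grip, fading to nothing at 1.0); beyond it, when let go, the spring throws it open to the stop in about half a second, where it stays.
- clamp_pivot (a point): Hinge axis of the arm, on the tower: at x 75, y 0, z 92 mm of the clamp; the hinge axis runs along the clamp's y. Its tension spring reaches from the arm through the tower to x 112 mm behind it.
- clamp_grip (a point): Centre of the red plastic grip at the arm's free end, 155 mm from the hinge axis; grip 34 mm along the arm, 20 mm wide (clamp's y), 18 mm thick. The steel arm behind it is 14 mm wide; a rubber foot half way along it presses on the clock's back.
- clock: Oak mantel clock, 95 mm tall, 60 wide, 36 deep, 0.2 to 0.4 kg; flat parallel sides for the lower 65 mm, half-round top (radius 30). Origin: middle of the dial face outline; x towards the arched top (foot at -47.5 mm, top at +47.5), y across the width, z from dial side to back (z = 36 mm). Lying back up, z is up; standing, x is up. Lowest 10 mm is dark walnut; dial white with brass rim.
- clock_center (a point): Middle of the clock (18 mm behind the dial face, half way up).
- clock_foot (a point): Centre of the underside of the clock's dark foot; when it stands, this is its lowest point.
- pad: Grey felt pad, 150 x 150 x 3 mm, fixed on the shelf; origin at underside centre, top at z 3 mm. The clock may lie on it turned any way. Fixed along the edges of the shelf, farther out than the pad, mat and clamp, are a marble bowl and a bamboo box (at x 0.78 m and beyond) and a letter rack, scent bottle and phone dock (more than 0.5 m to the sides), up to 0.2 m high.
- mat_strip (a point): Middle of the white strip, on the mat's +x edge, 48 mm from its centre.
- mat: Cork mat, 110 x 110 x 3 mm, fixed on the shelf; origin at underside centre, top at z 3 mm. A white strip lies along its +x edge: the clock's dial must face the mat's +x.
- bell: Bystander: chrome bicycle bell, 54 mm diameter, 43 mm high; origin at underside centre.
- cap: Bystander: blue plastic umbrella handle cap, 34 mm diameter, 42 mm high; origin at underside centre.
- opener: Bystander: flat steel bottle opener lying along its x, 112 mm long (x -55 to +57 mm), 34 mm wide, 5 mm thick.
- candle: Bystander: candle in an aluminium tin, 54 mm diameter, 30 mm high with wick; origin at underside centre.
Things that resemble listed ones, but are neither listed nor needed, are in the scene too. Leave any purple look-alike of the clamp alone.

How it is judged (in metres and radians):
On the way, in this order (a step that is already met when the one before it is completed fails the run):
1. the clamp arm is past its hold-open point and stays open by itself, the clock still in the clamp (value of joint clamp_arm above 1.5 rad and contact force between the fingers and clamp_arm below 0.1 N and distance of clock_center from where it was at the start of the episode below 0.02 m), for 0.2 s.
2. the clock lies back up in the middle of the felt pad (within 40 mm), let go and at rest (horizontal distance between clock_center and pad below 0.04 m and height (world z) of clock below 0.008 m and angle between clock's own z axis and vertical below 0.1 rad and linear speed of clock below 0.02 m/s and contact force between the fingers and clock below 0.05 N), for 0.2 s.
At the end, for the whole second after the job is handed in: The clock stands upright (within 0.08 rad) on its foot on the cork mat, its middle within 20 mm of the mat's centre, dial facing the white-strip side (+x of the mat) within 0.21 rad (12 degrees), at rest and let go; the clamp arm stands open beyond 1.5 rad (horizontal distance between clock_center and mat below 0.02 m and height (world z) of clock_foot below 0.008 m and angle between clock's own x axis and vertical below 0.08 rad and angle between the z axis of clock and the x axis of mat, either way round below 0.21 rad and z of mat_strip in the frame of clock below 0 m and linear speed of clock below 0.02 m/s and value of joint clamp_arm above 1.5 rad); the robot touches nothing.
It fails at once if the clock was dropped (moving faster than 0.5 m/s while not held) (linear speed of clock above 0.5 m/s and contact force between the fingers and clock below 0.05 N).
It fails at once if a bystander (bell, umbrella cap, opener or candle) was shifted by more than 15 mm (distance of any of bell, cap, opener, candle from where it was at the start of the episode above 0.015 m).
It also fails if it takes over 72 s, if anything falls off the work surface, if the arm or the gripper's body presses on something with over 40 N, if the wrist force passes 120 N, or if a joint passes its speed limit or range.

ROBOT

A 6-joint arm with a two-finger parallel gripper is mounted at the origin on the work surface. World frame = base frame: x ahead of the robot, y to its left, z up, the work surface at z = 0. Lengths are in mm, angles in rad, forces in N, time in s.
With the tool pointing down it reaches from about 350 to 975 mm from the base axis. Payload 7.1 kg.
Tool frame: the origin (TCP) lies at the centre of the arm's flange, where the gripper is bolted on; the fingertips stand 182 mm ahead of it and the grasp point (between the pads) lies 163 mm ahead of it; z points along the fingers, y is the line along which they close (so a half turn about z gives the same grasp; the last joint's range is limited). The gripper opens to 88 mm and grips with 3 to 60 N. Pads are 20 mm wide; open, the fingers measure 115 mm over their backs; the gripper's body (75 mm by 178 mm) begins 61 mm behind the grasp point.
Start: joints at [1.29, 0.423, 1.63, -0, 1.089, -0.019], TCP at [161.731, 603.697, 404.675] pointing down, gripper open.
Joint ranges: [-3, 3], [-0.9, 2.11], [0.09, 2.58], [-1.31, 4.45], [0.11, 2.69], [-2.54, 2.54]. Speed limits (rad/s): [2.39, 2.39, 3.01, 3.14, 3.14, 3.14].

INTERFACE

Orientations are given as a rotation vector (axis times angle).
In Python, from workcell import readout, get_image, ctrl gives the robot as it stands.
- The arm moves only by the tool step_arm, never from a script. Its argument "targets" is a list that holds one entry, the list of rows, each a list of 7 numbers: the shift along the world's x, y, z as a fraction of full scale, then the turn, a rotation vector about the world's x, y, z as a fraction of full scale, then the opening, from 0 (shut) to 1 (fully open). In form: [[[dx, dy, dz, wx, wy, wz, claw], ...]]. A call has exactly 5 rows; each row shifts and turns the commanded pose from where the row before left it; what a row does not reach is not made up. Full scale, the value 1, is 0.05 m for a shift and 4 degrees for a turn. A row lasts 1/8 s, in which the tool goes at most 62.5 mm and 10.7 degrees, less where a joint would pass 70% of its speed; a pose out of reach is approached as far as the arm can. A call with a number of a shift or a turn outside -1 to 1 is refused whole. A call with a gripper value outside its range is refused whole. The fingers move at their own pace and stop on an object; the grip force is fixed at half the most. Time passes only in rows, so rows that do not move let the fingers close, or fill a call up. It gives the time, the measured TCP pose, the force, the opening and the grip force at its end, in the units of the state.
- readout.get_obs(): the state, without advancing time (a new reading comes with each control period).
- get_image(name): name is "scene" or "top" or "wrist"; returns a dict with "pixels" (400x640x3 uint8, red, green, blue), "intrinsics" (3x3 intrinsics, pixels), "k1" (the pictures are not rectified: a ray, as slopes to the right and down, at radius r is drawn at 1 + k1 r^2 times it, then the intrinsics apply), "extrinsics" (4x4, takes a point from world to camera coordinates). Camera axes: x right, y down, z forward; pixel columns grow to the right and rows downward; lengths in mm; the calibration is good to about 2 mm. A picture is of the moment at which its call begins. There is no depth.
- ctrl.close_job(): hands the job in; it is judged then, once.
The state is a dict: "t": time; "qpos": joint angles; "qvel": joint speeds; "joint_torque": joint torques, N m; "ee_pos": TCP position; "orientation": TCP orientation; "ft_force": force on the tool from outside, world axes, zero at the start; "moment": the same for the moment, N m; "width": finger opening in mm; "grasp_force": force on a finger pad.
Only numpy, scipy, OpenCV 4.12 (cv2) and the standard library are available. Lean on these libraries where they do the work, as an engineer would, in place of code of your own. Each camera call takes 0.05 s, during which the arm holds its last target. There are 200 camera calls.

## Working session

There is one attempt and no reset: what is moved stays moved. The work goes in short steps, Python scripts to look and compute and a tool call to move; the robot and the scene stay as the last step left them, time stands still between calls to the robot, and variables do not carry over. Pictures are saved under pics/ and viewed, at most 13 in all, crops included, and the job is handed in when it is done.

Besides the shell and the picture viewer there is one more tool, called by a JSON object that holds its "op" and its "data", one argument or row to a line. step_arm: Moves the arm, as the interface text tells. Shift numbers are shares of 0.05 m and turn numbers shares of 4 degrees, none past 1 either way. Its arguments: {"type":"object","properties":{"targets":{"type":"array"}},"required":["targets"]}

```bash
mkdir -p pics
cat > h.py <<'E'
import numpy as np, cv2
from workcell import readout, get_image, ctrl
def snap(n,f=None):
    d=get_image(n)
    if f: cv2.imwrite('pics/'+f,cv2.cvtColor(np.asarray(d['pixels']),cv2.COLOR_RGB2BGR))
    return d
def ray(d,u,v):
    K=np.array(d['intrinsics'],float);k1=d['k1'];E=np.array(d['extrinsics'])
    p=np.array([(u-K[0,2])/K[0,0],(v-K[1,2])/K[1,1]]);s=p.copy()
    for _ in range(30): s=p/(1+k1*(s@s))
    R=E[:3,:3]; return -R.T@E[:3,3], R.T@np.array([s[0],s[1],1])
def onz(d,u,v,z):
    o,r=ray(d,u,v); return o+r*(z-o[2])/r[2]
def proj(d,P):
    K=np.array(d['intrinsics'],float);E=np.array(d['extrinsics'])
    c=E[:3,:3]@np.asarray(P,float)+E[:3,3];s=c[:2]/c[2];s=s*(1+d['k1']*(s@s))
    return np.array([K[0,0]*s[0]+K[0,2],K[1,1]*s[1]+K[1,2]])
E
python3 - <<'E'
from h import *
for n in ('scene','top'):
    d=snap(n,n+'0.png'); np.save(n+'0.npy',d,allow_pickle=True); print(n,ray(d,320,200))
print(readout.get_obs())
E
```

```text
scene (array([1131.85744538,  147.47747411, 1021.9881952 ]), array([-0.58363499, -0.13499705, -0.80110369]))
top (array([445.13001174,   2.33603296, 994.99190865]), array([ 0.07981998, -0.03692822, -0.99623073]))
{'t': 0.1, 'qpos': array([ 1.28997215e+00,  4.23779744e-01,  1.63062601e+00, -3.00384921e-05,
        1.08858012e+00, -1.90191669e-02]), 'qvel': array([-0.00123554, -0.00129735, -0.00068156, -0.00150481, -0.00110216,
       -0.00176732]), 'joint_torque': array([-8.11989639e-05, -5.45613027e+01, -2.74323857e+01,  6.44806330e-02,
        1.87709054e-02, -5.09659174e-05]), 'ee_pos': array([161.68438904, 603.45954459, 403.9647941 ]), 'orientation': array([-4.10023335e-01, -3.11453662e+00,  2.17003850e-03]), 'ft_force': array([ 1.09489415,  0.00778762, -0.47903222]), 'moment': array([ 0.0268369 , -0.01390168,  0.07171236]), 'grasp_force': 0.0, 'width': 88.04647422138653}
```

View pics/top0.png

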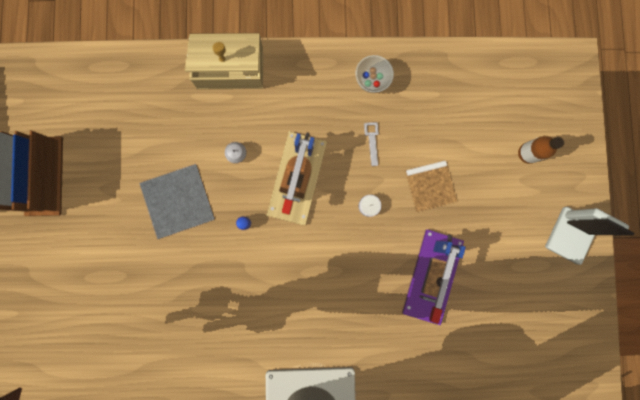

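View pics/scene0.png

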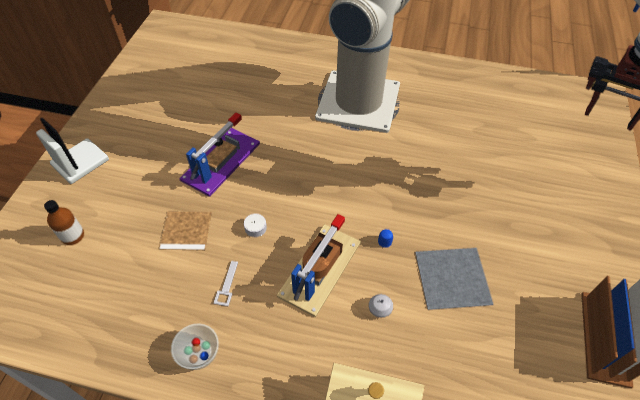

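The top view shows the real clamp at (297,177) with its grip at (288,207) and tower at (303,143). The pad is at (178,201), the mat at (432,187) with its strip at (428,168). The bell is at (235,152), cap (243,223), candle (370,205), opener (373,143). The purple look-alike is at (435,277).

Run:
```python
from h import *
d=np.load('top0.npy',allow_pickle=True).item();s=np.load('scene0.npy',allow_pickle=True).item()
def rects(d,box,lo,hi):
    x0,y0,x1,y1=box; im=cv2.cvtColor(np.asarray(d['pixels']),cv2.COLOR_RGB2HSV)[y0:y1,x0:x1]
    m=cv2.morphologyEx(cv2.inRange(im,lo,hi),cv2.MORPH_OPEN,np.ones((2,2)))
    c=max(cv2.findContours(m,0,2)[0],key=cv2.contourArea)
    M=cv2.moments(c); return np.array([M['m10']/M['m00']+x0,M['m01']/M['m00']+y0]),cv2.boxPoints(cv2.minAreaRect(c))+[x0,y0]
def show(n,box,lo,hi,z):
    c,b=rects(d,box,lo,hi); w=np.array([onz(d,*p,z)[:2] for p in b])
    e=w[1]-w[0],w[2]-w[1]
    print(n,c.round(1),onz(d,*c,z).round(0),'corn mean',w.mean(0).round(0),[(round(float(np.hypot(*q))),round(float(np.degrees(np.arctan2(q[1],q[0]))),1)) for q in e])
show('pad',(130,155,225,245),(0,0,50),(180,70,150),3)
show('mat',(400,155,465,220),(5,90,60),(15,255,255),3)
show('strip',(400,155,465,180),(0,0,190),(180,40,255),3)
show('base',(260,125,335,230),(18,60,120),(30,140,255),12)
show('grip',(275,190,300,220),(0,180,80),(8,255,255),92)
show('blue',(285,125,325,160),(105,150,40),(125,255,255),104)
for n,p,z in (('bell',(235,152),22),('cap',(243,223),21),('candle',(370,205),28),('op1',(372,123),5),('op2',(375,165),5)): print(n,onz(d,*p,z).round(0))
c,_=rects(s,(325,210,350,232),(0,180,80),(8,255,255)); print('scene grip',c)
o1,r1=ray(s,*c)
c,_=rects(d,(275,190,300,220),(0,180,80),(8,255,255)); o2,r2=ray(d,*c)
t=np.linalg.lstsq(np.c_[r1,-r2],o2-o1,rcond=None)[0];print(o1+r1*t[0],o2+r2*t[1])
a=cv2.resize(np.asarray(d['pixels'])[115:235,215:335],None,fx=5,fy=5,interpolation=2); cv2.imwrite('pics/crop1.png',a[:,:,::-1])
```

```text
pad [177.5 202.1] [527. 323.   3.] corn mean [528. 324.] [(150, -72.5), (150, -162.0)]Traceback (most recent call last):
  File "<stdin>", line 13, in <module>
  File "<stdin>", line 9, in show
  File "<stdin>", line 6, in rects
ValueError: max() iterable argument is empty
```

Run:
```python
from h import *
d=np.load('top0.npy',allow_pickle=True).item();s=np.load('scene0.npy',allow_pickle=True).item()
H=cv2.cvtColor(np.asarray(d['pixels']),cv2.COLOR_RGB2HSV)
for n,p in dict(mat=(432,190),mat2=(420,200),strip=(428,168),wood=(480,230),base=(278,214),base2=(318,160),base3=(307,200),grip=(288,208),tower=(296,143),clock=(283,180)).items(): print(n,H[p[1],p[0]])
def rects(d,box,lo,hi):
    x0,y0,x1,y1=box; im=cv2.cvtColor(np.asarray(d['pixels']),cv2.COLOR_RGB2HSV)[y0:y1,x0:x1]
    m=cv2.morphologyEx(cv2.inRange(im,lo,hi),cv2.MORPH_OPEN,np.ones((2,2)))
    c=max(cv2.findContours(m,0,2)[0],key=cv2.contourArea)
    M=cv2.moments(c); return np.array([M['m10']/M['m00']+x0,M['m01']/M['m00']+y0]),cv2.boxPoints(cv2.minAreaRect(c))+[x0,y0]
def show(n,box,lo,hi,z):
  try:
    c,b=rects(d,box,lo,hi); w=np.array([onz(d,*p,z)[:2] for p in b])
    e=w[1]-w[0],w[2]-w[1]
    print(n,c.round(1),onz(d,*c,z).round(0),'corn mean',w.mean(0).round(0),[(round(float(np.hypot(*q))),round(float(np.degrees(np.arctan2(q[1],q[0]))),1)) for q in e])
  except Exception as x: print(n,x)
show('mat',(400,155,465,220),(8,110,60),(16,255,185),3)
show('strip',(400,155,465,180),(0,0,180),(180,60,255),3)
show('base',(260,125,335,230),(18,60,120),(30,140,255),12)
show('grip',(275,190,300,220),(0,150,80),(8,255,255),92)
show('blue',(285,125,325,160),(105,130,40),(125,255,255),104)
for n,p,z in (('bell',(235,152),22),('cap',(243,223),21),('candle',(370,205),28),('op1',(372,123),5),('op2',(375,165),5),('corner',(290,131),12),('corner',(326,138),12),('corner',(307,225),12),('corner',(268,217),12)): print(n,onz(d,*p,z).round(0))
try:
    c,_=rects(s,(325,210,350,232),(0,150,80),(8,255,255)); print('scene grip',c)
    o1,r1=ray(s,*c)
    c,_=rects(d,(275,190,300,220),(0,150,80),(8,255,255)); o2,r2=ray(d,*c)
    t=np.linalg.lstsq(np.c_[r1,-r2],o2-o1,rcond=None)[0];print(o1+r1*t[0],o2+r2*t[1])
except Exception as x: print(x)
a=cv2.resize(np.asarray(d['pixels'])[115:235,215:335],None,fx=5,fy=5,interpolation=2); cv2.imwrite('pics/crop1.png',a[:,:,::-1])
```

```text
mat [ 16 138 150]
mat2 [ 16 138 163]
strip [ 20  17 226]
wood [ 17 123 135]
base [ 21 105 208]
base2 [ 20 112 148]
base3 [ 21 105 194]
grip [  2 200 190]
tower [111 147 144]
clock [ 13 157 159]
mat [431.8 190.8] [ 542. -321.    3.] corn mean [ 544. -323.] [(110, -77.1), (95, -168.5)]
strip [427.2 168.6] [ 600. -311.    3.] corn mean [ 599. -312.] [(106, -77.1), (14, -168.6)]
base [291.9 180.8] [574.  35.  12.] corn mean [585.  45.] [(251, -14.6), (162, -105.3)]
grip [287.7 207.3] [502.  43.  92.] corn mean [502.  43.] [(31, -16.9), (18, -107.2)]
blue [311.6 144. ] [646. -15. 104.] corn mean [647. -15.] [(22, -10.6), (5, -100.6)]
bell [647. 175.  22.]
cap [471. 157.  21.]
candle [ 508. -157.   28.]
op1 [ 720. -173.    5.]
op2 [ 611. -177.    5.]
corner [701.  38.  12.]
corner [681. -53.  12.]
corner [462.  -0.  12.]
corner [484.  96.  12.]
scene grip [339.16358025 221.91203704]
[501.72530762  46.86636686  88.91681235] [502.44502881  43.39516695  88.80505436]
```

View pics/crop1.png

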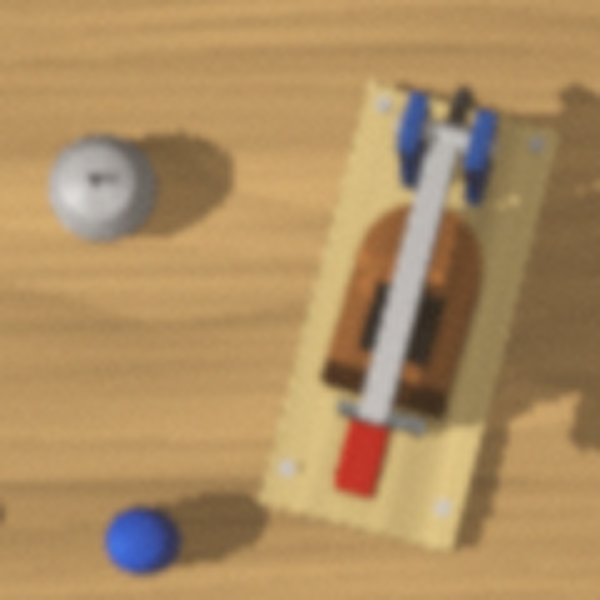

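Measured: the clamp's centre is at about (581,22) and its x axis points at −15°. The grip is at (502,44,~90), the pad at (528,324), and the mat at (552,−322) with x at +12.9°. Sizes match the given ones: pad 150 mm, mat 110 mm. The tool's y axis (75°) is already in line with the clamp's y. I'm setting out for a point above the grip.

{"op": "step_arm", "data": {
  "targets": [
    [[0.52,-0.86,-0.12,0,0,0,1],[0.52,-0.86,-0.12,0,0,0,1],[0.52,-0.86,-0.12,0,0,0,1],[0.52,-0.86,-0.12,0,0,0,1],[0.52,-0.86,-0.12,0,0,0,1]]
  ]
}}

```text
t: 0.72
ee_pos: [292.2, 387.2, 374.4]
orientation: [-0.41, -3.115, 0.0]
ft_force: [-0.4, 0.4, -0.8]
width: 87.6
grasp_force: 0.0
```

{"op": "step_arm", "data": {
  "targets": [
    [[0.52,-0.86,-0.12,0,0,0,1],[0.52,-0.86,-0.12,0,0,0,1],[0.52,-0.86,-0.12,0,0,0,1],[0.52,-0.86,-0.12,0,0,0,1],[0.52,-0.86,-0.12,0,0,0,1]]
  ]
}}

```text
t: 1.35
ee_pos: [422.3, 172.2, 344.5]
orientation: [0.41, 3.115, 0.0]
ft_force: [0.7, -0.8, -0.3]
width: 87.6
grasp_force: 0.0
```

{"op": "step_arm", "data": {
  "targets": [
    [[0.52,-0.86,-0.12,0,0,0,1],[0.52,-0.86,-0.12,0,0,0,1],[0.52,-0.86,-0.12,0,0,0,1],[0,0,0,0,0,0,1],[0,0,0,0,0,0,1]]
  ]
}}

```text
t: 1.98
ee_pos: [499.3, 44.7, 326.3]
orientation: [-0.411, -3.113, 0.0]
ft_force: [-0.0, 0.9, 0.3]
width: 87.8
grasp_force: 0.0
```

Run:
```python
from h import *
d=snap('wrist','w1.png'); np.save('w1.npy',d,allow_pickle=True)
o=readout.get_obs(); print(o['t'],o['qpos'].round(4).tolist(),o['ee_pos'],o['orientation'])
H=cv2.cvtColor(np.asarray(d['pixels']),cv2.COLOR_RGB2HSV)
m=cv2.morphologyEx(cv2.inRange(H,(0,170,80),(6,255,255)),cv2.MORPH_OPEN,np.ones((3,3)))
c=max(cv2.findContours(m,0,2)[0],key=cv2.contourArea); b=cv2.boxPoints(cv2.minAreaRect(c))
print(b,[onz(d,*p,101).round(0) for p in b],ray(d,320,200))
```

```text
2.025 [0.0665, 0.3579, 1.9579, 0.0002, 0.8268, -1.243] [499.15065656  45.18041495 326.48290809] [-4.09453615e-01 -3.11379966e+00  2.49183220e-05]
[[308. 209.]
 [338. 209.]
 [338. 261.]
 [308. 261.]] [array([481.,  40., 101.]), array([486.,  58., 101.]), array([520.,  49., 101.]), array([515.,  31., 101.])] (array([417.20413356,  65.87014011, 306.28437148]), array([ 0.28099506, -0.08007271, -0.95644955]))
```

View pics/w1.png

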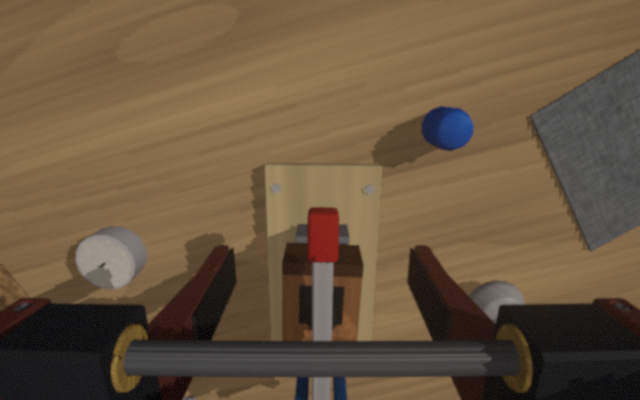

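The wrist view shows the grip at (323,235), i.e. (501–503, 44), square between the fingers. Lowering 71 mm and gripping.

{"op": "step_arm", "data": {
  "targets": [
    [[0.06,-0.02,-0.5,0,0,0,1],[0,0,-0.5,0,0,0,1],[0,0,-0.42,0,0,0,1],[0,0,0,0,0,0,0],[0,0,0,0,0,0,0]]
  ]
}}

```text
t: 2.65
ee_pos: [502.8, 44.4, 256.4]
orientation: [0.408, 3.114, 0.0]
ft_force: [-0.5, 0.4, 0.8]
width: 71.7
grasp_force: 0.0
```

{"op": "step_arm", "data": {
  "targets": [
    [[0,0,0,0,0,0,0],[0,0,0,0,0,0,0],[0,0,0,0,0,0,0],[0,0,0,0,0,0,0],[0,0,0,0,0,0,0]]
  ]
}}

```text
t: 3.28
ee_pos: [502.8, 43.7, 255.7]
orientation: [0.411, 3.115, 0.0]
ft_force: [2.2, 10.5, 1.2]
width: 21.5
grasp_force: 6.6
```

```bash
cat > arc.py <<'E'
from h import *
o=readout.get_obs(); p=o['ee_pos']; print(o['t'],p,o['qpos'].round(4).tolist(),o['width'])
ux=np.array([np.cos(np.radians(-15)),np.sin(np.radians(-15)),0]);uy=np.array([-ux[1],ux[0],0]);Z=np.array([0,0,1.])
# 20 rows, arm 3.6deg/row (72deg), tool tilt 1.8deg/row
prev=None
for i in range(21):
    th=np.radians(3.6*i);ph=np.radians(1.8*i)
    g=155*(-np.cos(th)*ux+np.sin(th)*Z)
    t=g-163*(np.sin(ph)*ux-np.cos(ph)*Z)
    if prev is not None: print(i,((t-prev)/50).round(2),end=' ; ')
    prev=t
# tilt: a goes from -Z to +ux : rotation axis = -Z x ux
print('\naxis',np.cross(-Z,ux).round(3),'frac',1.8/4*np.cross(-Z,ux))
E
python3 arc.py
```

```text
3.275 [502.75509029  43.67697831 255.68678156] [0.063, 0.4849, 1.9828, 0.0003, 0.6738, -1.2458] 21.520916400559102
1 [-0.09  0.02  0.19] ; 2 [-0.08  0.02  0.19] ; 3 [-0.07  0.02  0.18] ; 4 [-0.06  0.02  0.18] ; 5 [-0.05  0.01  0.17] ; 6 [-0.03  0.01  0.17] ; 7 [-0.02  0.01  0.16] ; 8 [-0.01  0.    0.15] ; 9 [ 0.   -0.    0.14] ; 10 [ 0.01 -0.    0.13] ; 11 [ 0.02 -0.01  0.12] ; 12 [ 0.03 -0.01  0.11] ; 13 [ 0.04 -0.01  0.1 ] ; 14 [ 0.05 -0.01  0.09] ; 15 [ 0.06 -0.02  0.07] ; 16 [ 0.07 -0.02  0.06] ; 17 [ 0.08 -0.02  0.05] ; 18 [ 0.08 -0.02  0.03] ; 19 [ 0.09 -0.02  0.02] ; 20 [ 0.1  -0.03  0.01] ; 
axis [-0.259 -0.966  0.   ] frac [-0.11646857 -0.43466662  0.        ]
```

{"op": "step_arm", "data": {
  "targets": [
    [[0,0,0,0,0,0,0],[0,0,0,0,0,0,0],[-0.09,0.02,0.19,-0.12,-0.43,0,0],[-0.08,0.02,0.19,-0.12,-0.43,0,0],[-0.07,0.02,0.18,-0.12,-0.43,0,0]]
  ]
}}

```text
t: 3.9
ee_pos: [490.8, 47.4, 283.4]
orientation: [0.4, 3.022, -0.018]
ft_force: [3.8, 7.2, -8.6]
width: 19.7
grasp_force: 30.0
```

{"op": "step_arm", "data": {
  "targets": [
    [[-0.06,0.02,0.18,-0.12,-0.43,0,0],[-0.05,0.01,0.17,-0.12,-0.43,0,0],[-0.03,0.01,0.17,-0.12,-0.43,0,0],[-0.02,0.01,0.16,-0.12,-0.43,0,0],[-0.01,0,0.15,-0.12,-0.43,0,0]]
  ]
}}

```text
t: 4.53
ee_pos: [481.9, 49.9, 324.7]
orientation: [0.38, 2.87, -0.049]
ft_force: [2.9, 8.5, -7.2]
width: 19.8
grasp_force: 30.0
```

{"op": "step_arm", "data": {
  "targets": [
    [[0,0,0.14,-0.12,-0.43,0,0],[0.01,0,0.13,-0.12,-0.43,0,0],[0.02,-0.01,0.12,-0.12,-0.43,0,0],[0.03,-0.01,0.11,-0.12,-0.43,0,0],[0.04,-0.01,0.1,-0.12,-0.43,0,0]]
  ]
}}

```text
t: 5.15
ee_pos: [486.7, 48.7, 354.5]
orientation: [0.359, 2.717, -0.077]
ft_force: [0.1, 9.5, -5.1]
width: 19.9
grasp_force: 30.0
```

{"op": "step_arm", "data": {
  "targets": [
    [[0.05,-0.01,0.09,-0.12,-0.43,0,0],[0.06,-0.02,0.07,-0.12,-0.43,0,0],[0.07,-0.02,0.06,-0.12,-0.43,0,0],[0.08,-0.02,0.05,-0.12,-0.43,0,0],[0.08,-0.02,0.03,-0.12,-0.43,0,0]]
  ]
}}

```text
t: 5.78
ee_pos: [503.9, 44.0, 370.7]
orientation: [0.337, 2.561, -0.103]
ft_force: [-8.8, 5.5, 10.2]
width: 19.5
grasp_force: 30.0
```

{"op": "step_arm", "data": {
  "targets": [
    [[0.09,-0.02,0.02,-0.12,-0.43,0,0],[0.1,-0.03,0.01,-0.12,-0.43,0,0],[0,0,0,0,0,0,1],[0,0,0,0,0,0,1],[0,0,0,0,0,0,1]]
  ]
}}

```text
t: 6.4
ee_pos: [513.5, 40.6, 371.3]
orientation: [0.329, 2.501, -0.115]
ft_force: [0.3, 0.0, -0.1]
width: 43.5
grasp_force: 0.0
```

{"op": "step_arm", "data": {
  "targets": [
    [[-0.2,0.05,0.1,0,0,0,1],[-0.2,0.05,0.1,0,0,0,1],[0,0,0,0,0,0,1],[0,0,0,0,0,0,1],[0,0,0,0,0,0,1]]
  ]
}}

```text
t: 7.02
ee_pos: [493.9, 45.7, 381.7]
orientation: [0.329, 2.5, -0.114]
ft_force: [0.3, 0.2, -0.2]
width: 87.4
grasp_force: 0.0
```

Run:
```python
from h import *
o=readout.get_obs(); print(o['t'],o['qpos'].round(4).tolist(),o['ee_pos'],o['orientation'])
d=snap('scene');e=snap('top');np.save('top2.npy',e,allow_pickle=True);np.save('scene2.npy',d,allow_pickle=True)
a=np.vstack([cv2.resize(np.asarray(d['pixels'])[180:330,230:430],None,fx=2,fy=2),cv2.resize(np.asarray(e['pixels'])[100:240,210:410],None,fx=2,fy=2)])
cv2.imwrite('pics/s2.png',a[:,:,::-1])
```

```text
7.025 [0.1266, 0.2041, 2.0882, -0.7283, 0.3475, -0.5537] [493.89767614  45.71606005 381.71855282] [ 0.32914411  2.50033412 -0.11434654]
```

View pics/s2.png

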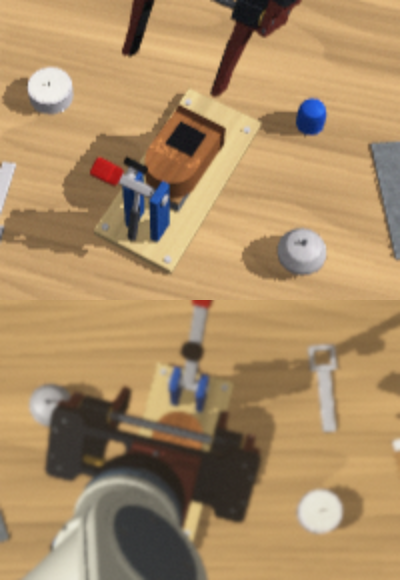

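The arm stands open: in the scene crop the red grip is at (107,170), beyond the tower. The clock is still on the bed. I'm levelling the tool above the clock.

{"op": "step_arm", "data": {
  "targets": [
    [[0.16,-0.04,0,0.24,0.86,0,1],[0.16,-0.04,0,0.24,0.86,0,1],[0.16,-0.04,0,0.24,0.86,0,1],[0.16,-0.05,0,0.24,0.86,0,1],[0.16,-0.05,0,0.24,0.86,0,1]]
  ]
}}

```text
t: 7.75
ee_pos: [534.1, 34.6, 381.5]
orientation: [0.37, 2.81, -0.062]
ft_force: [0.2, 0.2, -0.1]
width: 88.1
grasp_force: 0.0
```

{"op": "step_arm", "data": {
  "targets": [
    [[0.16,-0.04,0,0.24,0.86,0,1],[0.16,-0.04,-0.2,0.24,0.86,0,1],[0.16,-0.04,-0.2,0.24,0.86,0,1],[0.16,-0.05,-0.2,0.24,0.86,0,1],[0.16,-0.05,-0.2,0.24,0.86,0,1]]
  ]
}}

```text
t: 8.38
ee_pos: [574.1, 23.5, 341.1]
orientation: [-0.41, -3.112, -0.0]
ft_force: [0.0, -0.7, 0.4]
width: 87.8
grasp_force: 0.0
```

```bash
cat > kin.py <<'E'
import numpy as np
from scipy.spatial.transform import Rotation as Rn
from scipy.optimize import least_squares
def fk(q,P):
    a1,d1,a2,a3,d4,d6=P
    Rz=lambda t:Rn.from_euler('z',t);Ry=lambda t:Rn.from_euler('y',t)
    R=Rz(q[0]);p=R.apply([a1,0,d1]);R=R*Ry(q[1]);p=p+R.apply([0,0,a2]);R=R*Ry(q[2])
    p=p+R.apply([a3,0,d4]);R=R*Rz(q[3])*Ry(q[4]);p=p+R.apply([0,0,d6]);R=R*Rz(q[5]);return p,R
D=[([1.28997,.42378,1.63063,0,1.08858,-.019],[161.684,603.46,403.965],[-.41002,-3.11454,.00217]),
([.0665,.3579,1.9579,.0002,.8268,-1.243],[499.151,45.18,326.483],[-.40945,-3.1138,0]),
([.063,.4849,1.9828,.0003,.6738,-1.2458],[502.755,43.677,255.687],[.411,3.115,0]),
([.1266,.2041,2.0882,-.7283,.3475,-.5537],[493.898,45.716,381.719],[.32914,2.50033,-.11435])]
E
python3 - <<'E'
from h import *; from kin import *
o=readout.get_obs(); q=o['qpos'];print(o['t'],o['ee_pos'],o['orientation'])
D.append((q,o['ee_pos'],o['orientation']))
f=least_squares(lambda P:np.concatenate([fk(q,P)[0]-p for q,p,_ in D]),[0,330,400,0,400,90]);print(f.x,abs(f.fun).max())
np.save('P.npy',f.x)
for q,p,r in D: print(np.degrees((fk(q,f.x)[1].inv()*Rn.from_rotvec(r)).magnitude()).round(2),(fk(q,f.x)[1].inv()*Rn.from_rotvec(r)).as_rotvec().round(2))
d=snap('wrist','w2.png'); np.save('w2.npy',d,allow_pickle=True)
E
```

```text
8.375 [574.12443891  23.54382783 341.0798552 ] [-4.09780662e-01 -3.11246469e+00 -4.08666193e-04]
[ 11.71124015 318.73839015 536.04745955  74.73487825 482.53199327
 111.99376724] 11.906070879985922
90.0 [ 0.   -0.    1.57]
90.0 [-0.   -0.    1.57]
90.01 [-0.    0.    1.57]
90.0 [ 0.   -0.    1.57]
90.0 [-0.    0.    1.57]
```

View pics/w2.png

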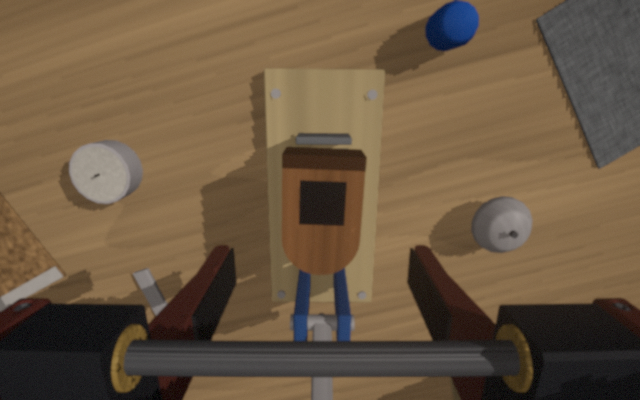

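The wrist view shows the clock lying squarely on the bed. Its foot band is at rows 150–168, its sides at columns 283 and 364, and its arch end at (320,274). The open arm is at (320,330).

Run:
```python
from h import *; from kin import *
d=np.load('w2.npy',allow_pickle=True).item()
ux=np.array([np.cos(np.radians(-15)),np.sin(np.radians(-15)),0]);uy=np.array([-ux[1],ux[0],0])
g=np.array([574.1,23.5,0])
for n,p,z in (('arch',(320,274),70),('L',(283,200),70),('R',(362,200),70),('footback',(284,150),70),('footback2',(366,151),70),('footlo',(284,168),70),('base',(265,70),12),('base',(386,70),12),('lip',(323,134),42),('tower',(323,317),104)):
    w=onz(d,*p,z); print(n,w.round(1),'along',round((w-g)@ux,1),'across',round((w-g)@uy,1))
o=readout.get_obs(); D.append((o['qpos'],o['ee_pos'],o['orientation']))
f0=np.load('P.npy')
for q,p,_ in D:
    e=fk(q,f0)[0]-p; print((Rn.from_euler('z',-q[0]).apply(e)).round(1), end=' ')
# alt: drop d4/a3, base yaw etc: extra params: q2,q3 offsets
def fk2(q,P):
    q=np.array(q,float).copy();q[1]+=P[6];q[2]-=P[6];return fk(q,P[:6])
for _ in range(1):
    f=least_squares(lambda P:np.concatenate([fk2(q,P)[0]-p for q,p,_ in D]),np.r_[f0,0]);print(f.x,abs(f.fun).max())
```

```text
arch [624.6   7.9  70. ] along 52.8 across -2.0
L [558.4  -2.6  70. ] along -8.4 across -29.2
R [573.5  53.7  70. ] along -8.4 across 29.1
footback [523.2   8.8  70. ] along -45.3 across -27.3
footback2 [538.9  64.7  70. ] along -44.6 across 30.7
footlo [535.6   5.1  70. ] along -32.4 across -27.7
base [463.5   4.5  12. ] along -101.9 across -47.0
base [489.1 100.1  12. ] along -101.9 across 52.0
lip [522.7  37.7  42. ] along -53.3 across 0.4
tower [640.5   5.9 104. ] along 68.7 across 0.2
[ -0.2 -11.9   0.9] [  2.4 -11.9   0.3] [ -0.2 -11.9   1.6] [-2.2 -8.4 -3.8] [  0.2 -11.9   1.1] [-1.18567251e+01  3.38388718e+02  5.14220541e+02  7.35801395e+01
  4.79306548e+02  9.84353915e+01  7.44340890e-02] 12.01471403179805
```

{"op": "step_arm", "data": {
  "targets": [
    [[0.08,-0.02,-0.6,0,0,0,1],[0,0,-0.6,0,0,0,1],[0,0,-0.6,0,0,0,1],[0,0,-0.6,0,0,0,1],[0,0,0,0,0,0,0.5]]
  ]
}}

```text
t: 9.05
ee_pos: [576.7, 22.7, 219.8]
orientation: [-0.41, -3.111, 0.001]
ft_force: [-0.5, 0.1, -0.8]
width: 81.4
grasp_force: 0.0
```

{"op": "step_arm", "data": {
  "targets": [
    [[0,0,0,0,0,0,0.5],[0,0,0,0,0,0,0.5],[0,0,0,0,0,0,0.5],[0,0,0,0,0,0,0.5],[0,0,0,0,0,0,0.5]]
  ]
}}

```text
t: 9.68
ee_pos: [578.3, 22.7, 223.1]
orientation: [0.41, 3.112, 0.0]
ft_force: [-1.2, -0.3, 5.8]
width: 60.2
grasp_force: 29.7
```

```bash
cat >> kin.py <<'E'
def fky(q,P):  # P[6]: lateral offset
    p,R=fk(q,P[:6]); return p+Rn.from_euler('z',q[0]).apply([0,P[6],0]),R*Rn.from_euler('z',np.pi/2)
LO=np.array([-3,-.9,.09,-1.31,.11,-2.54]);HI=np.array([3,2.11,2.58,4.45,2.69,2.54])
def ik(p,R,P,seed):
    f=lambda q:np.r_[(fky(q,P)[0]-p)/100,(fky(q,P)[1].inv()*R).as_rotvec()]
    best=None
    for s in seed:
        r=least_squares(f,np.clip(s,LO+.01,HI-.01),bounds=(LO,HI))
        if best is None or r.cost<best.cost: best=r
    return best.x,best.cost
E
python3 - <<'E'
from h import *; from kin import *
o=readout.get_obs(); D.append((o['qpos'],o['ee_pos'],o['orientation'])); print(o['qpos'].round(3))
f=least_squares(lambda P:np.concatenate([fky(q,P)[0]-p for q,p,_ in D]),np.r_[0,330,500,50,450,100,12],x_scale=100);print(f.x,abs(f.fun).max());P=f.x;np.save('P.npy',P)
rng=np.random.default_rng(0)
seeds=[np.array([az,.5,1.9,j4,.7,j6]) for az in (-.55,.55) for j4 in (-1,0,1,3.1) for j6 in (-2,-1,0,1,2)]
def tool(azi,tilt,flip):  # approach azimuth & tilt from vertical
    a=np.array([np.sin(tilt)*np.cos(azi),np.sin(tilt)*np.sin(azi),-np.cos(tilt)])
    y=np.array([-np.sin(azi),np.cos(azi),0])*flip
    return Rn.from_matrix(np.c_[np.cross(y,a),y,a]),a
m=np.radians(12.9)
for tilt in (30,40,45,50,60):
  for flip in (1,-1):
    R,a=tool(m,np.radians(tilt),flip); g=np.array([552,-322,55]); q,c=ik(g-163*a,R,P,seeds); print('mat',tilt,flip,q.round(2),round(c,6))
for azd in (180-15,):
  for tilt in (30,40,45,50,60):
    for flip in (1,-1):
      R,a=tool(np.radians(azd),np.radians(tilt),flip); g=np.array([528,324,27]); q,c=ik(g-163*a,R,P,seeds); print('pad',azd,tilt,flip,q.round(2),round(c,6))
E
```

```text
[ 0.019  0.617  1.826 -0.     0.697 -1.29 ]
[2.29602718e-02 3.12465912e+02 5.63038428e+02 7.74960969e+01
 4.84908884e+02 1.27642468e+02 1.19053528e+01] 0.020366118403558175
mat 30 1 [-0.74  0.67  1.93  1.31  0.47  2.54] 0.004849
mat 30 -1 [-0.73  0.66  1.91  1.07  0.49 -0.33] 0.0
mat 40 1 [-0.8   0.7   1.96  1.46  0.59  2.37] 0.0
mat 40 -1 [-0.8   0.7   1.96  1.46  0.59 -0.77] 0.0
mat 45 1 [-0.83  0.73  1.98  1.6   0.66  2.21] 0.0
mat 45 -1 [-0.83  0.73  1.98  1.6   0.66 -0.93] 0.0
mat 50 1 [-0.86  0.76  1.99  1.7   0.75  2.08] 0.0
mat 50 -1 [-0.86  0.76  1.99  1.7   0.75 -1.06] 0.0
mat 60 1 [-0.91  0.84  2.    1.82  0.95  1.9 ] 0.0
mat 60 -1 [-0.91  0.84  2.    1.82  0.95 -1.24] 0.0
pad 165 30 1 [0.39 0.88 1.46 0.32 1.25 2.05] 0.0
pad 165 30 -1 [ 0.39  0.88  1.46  0.32  1.25 -1.1 ] 0.0
pad 165 40 1 [0.36 0.95 1.37 0.39 1.43 2.01] 0.0
pad 165 40 -1 [ 0.36  0.95  1.37  0.39  1.43 -1.13] 0.0
pad 165 45 1 [0.34 1.   1.32 0.41 1.52 2.  ] 0.0
pad 165 45 -1 [ 0.34  1.    1.32  0.41  1.52 -1.14] 0.0
pad 165 50 1 [0.33 1.04 1.28 0.44 1.6  1.99] 0.0
pad 165 50 -1 [ 0.33  1.04  1.28  0.44  1.6  -1.15] 0.0
pad 165 60 1 [0.31 1.12 1.19 0.5  1.77 1.99] 0.0
pad 165 60 -1 [ 0.31  1.12  1.19  0.5   1.77 -1.15] 0.0
```

The arm model now fits within 0.02 mm, and both planned tilted poses are within reach. I'm checking the re-grasp and turning path before I place the clock.

```bash
cat > path.py <<'E'
from h import *; from kin import *
P=np.load('P.npy')
def pose(g,psi,tl): # psi: azimuth of tool y -90; tl: tilt (+ = pointing along psi dir, - = opposite)
    u=np.array([np.cos(psi),np.sin(psi),0]);y=np.array([-u[1],u[0],0]);a=np.sin(tl)*u-np.cos(tl)*np.array([0,0,1.])
    return np.array(g,float)-163*a,Rn.from_matrix(np.c_[np.cross(y,a),y,a])
def follow(wps,q,n=12):
    q=np.array(q,float)
    for (g0,p0,t0),(g1,p1,t1) in zip(wps[:-1],wps[1:]):
        mx=0;worst=9
        for k in range(1,n+1):
            s=k/n;p,R=pose(np.array(g0)*(1-s)+np.array(g1)*s,np.radians(p0*(1-s)+p1*s),np.radians(t0*(1-s)+t1*s))
            qn,c=ik(p,R,P,[q]);mx=max(mx,abs(qn-q).max());q=qn
            if c>1e-6: print('  fail',k,c)
        print(g1,p1,t1,q.round(2),'maxstep',round(mx,2))
    return q
E
python3 - <<'E'
from path import *
q=readout.get_obs()['qpos']
cl=(578.3,22.7,60)
for psi in (-15,12):
  for tl in (45,50):
    print('psi',psi,'tilt',tl)
    q2=follow([(cl,-15,0),((578,23,160),-15,0),((528,324,110),psi,0),((528,324,27),psi,0),((528,324,110),psi,0),((528,324,110),psi,-tl),((528,324,27),psi,-tl),((528,324,160),psi,-tl),((528,324,160),psi,0),((552,-322,160),12.9,0),((552,-322,160),12.9,90-tl),((552,-322,55),12.9,90-tl)],q)
E
```

```text
psi -15 tilt 45
(578, 23, 160) -15 0 [ 0.02  0.46  1.79 -0.    0.89 -1.29] maxstep 0.02
(528, 324, 110) -15 0 [ 0.53  0.58  1.72 -0.    0.84 -0.78] maxstep 0.04
(528, 324, 27) -15 0 [ 0.53  0.71  1.73  0.    0.7  -0.78] maxstep 0.01
(528, 324, 110) -15 0 [ 0.53  0.58  1.72 -0.    0.84 -0.78] maxstep 0.01
(528, 324, 110) -15 -45 [ 0.34  0.88  1.33  0.41  1.61 -1.1 ] maxstep 0.07
(528, 324, 27) -15 -45 [ 0.34  1.    1.32  0.41  1.52 -1.14] maxstep 0.01
(528, 324, 160) -15 -45 [ 0.34  0.82  1.33  0.41  1.67 -1.07] maxstep 0.02
(528, 324, 160) -15 0 [ 0.53  0.51  1.7   0.    0.93 -0.78] maxstep 0.06
(552, -322, 160) 12.9 0 [-0.55  0.54  1.65 -0.    0.95 -2.34] maxstep 0.14
  fail 3 1.424899945190965e-05
  fail 4 0.0017548655778546406
  fail 5 0.006600237520182325
  fail 6 0.014813896079897011
  fail 7 0.02663227173485224
  fail 8 0.04226429134580246
  fail 9 0.061890703938611784
  fail 10 0.08566298756881792
  fail 11 0.11370166085261692
  fail 12 0.14609374193208888
(552, -322, 160) 12.9 45 [-0.71  0.47  1.96  0.33  0.34 -2.54] maxstep 0.07
  fail 1 0.14884098577895505
  fail 2 0.151543
[... 4026 characters left out ...]
 6 0.00895163339484429
  fail 7 0.017120893134358897
  fail 8 0.028177282324565255
  fail 9 0.042264291344221876
  fail 10 0.05950776758796924
  fail 11 0.08001529753559607
  fail 12 0.1038752971622411
(552, -322, 160) 12.9 40 [-0.7   0.47  1.93  0.32  0.4  -2.54] maxstep 0.07
  fail 1 0.106121683061531
  fail 2 0.10834343553451367
  fail 3 0.11053792285270994
  fail 4 0.11270252238863539
  fail 5 0.11483463058196304
  fail 6 0.11693167345936292
  fail 7 0.11899111762403312
  fail 8 0.12101048164942739
  fail 9 0.1229873478083322
  fail 10 0.12491937405751667
  fail 11 0.12680430619472302
  fail 12 0.12863998996087372
(552, -322, 55) 12.9 40 [-0.68  0.66  1.95  0.25  0.19 -2.54] maxstep 0.02
```

Run:
```python
from path import *
q=[.53,.58,1.72,0,.84,1.89]
follow([((528,324,110),192,0),((528,324,110),192,45),((528,324,27),192,45),((528,324,150),192,45),((528,324,150),192,0),((552,-322,150),192.9,0),((552,-322,150),192.9,-45),((552,-322,55),192.9,-45)],q,22)
follow([((528,324,150),192,45),((552,-322,150),192.9,-45)],[.45,.88,1.21,.17,1.82,1.77],22)
```

```text
(528, 324, 110) 192 45 [0.45 0.94 1.22 0.17 1.76 1.78] maxstep 0.04
(528, 324, 27) 192 45 [0.45 1.04 1.2  0.17 1.66 1.76] maxstep 0.01
(528, 324, 150) 192 45 [0.45 0.89 1.21 0.18 1.81 1.79] maxstep 0.01
(528, 324, 150) 192 0 [0.53 0.53 1.7  0.   0.91 1.89] maxstep 0.04
(552, -322, 150) 192.9 0 [-0.55  0.55  1.66 -0.    0.93  0.8 ] maxstep 0.06
(552, -322, 150) 192.9 -45 [-0.83  0.54  1.98  1.37  0.68 -0.64] maxstep 0.09
(552, -322, 55) 192.9 -45 [-0.83  0.73  1.98  1.6   0.66 -0.93] maxstep 0.01
(552, -322, 150) 192.9 -45 [-0.83  0.54  1.98  1.37  0.68 -0.64] maxstep 0.26
```

{"op": "step_arm", "data": {
  "targets": [
    [[0,0,0.2,0,0,0,0.5],[0,0,0.5,0,0,0,0.5],[0,0,0.5,0,0,0,0.5],[0,0,0.5,0,0,0,0.5],[0,0.2,0.3,0,0,0,0.5]]
  ]
}}

```text
t: 10.3
ee_pos: [577.7, 32.6, 323.2]
orientation: [0.411, 3.113, 0.0]
ft_force: [-0.2, 0.2, -2.8]
width: 60.4
grasp_force: 29.7
```

{"op": "step_arm", "data": {
  "targets": [
    [[-0.1,0.58,0,0,0,0.67,0.5],[-0.1,0.58,0,0,0,0.67,0.5],[-0.1,0.58,0,0,0,0.67,0.5],[-0.1,0.58,0,0,0,0.67,0.5],[-0.1,0.58,0,0,0,0.67,0.5]]
  ]
}}

```text
t: 10.92
ee_pos: [552.0, 179.1, 321.5]
orientation: [-0.041, -3.14, 0.0]
ft_force: [0.0, -0.2, -3.1]
width: 60.2
grasp_force: 29.7
```

{"op": "step_arm", "data": {
  "targets": [
    [[-0.1,0.58,0,0,0,0.67,0.5],[-0.1,0.58,-0.2,0,0,0.67,0.5],[-0.1,0.58,-0.4,0,0,0.67,0.5],[-0.1,0.58,-0.5,0,0,0.67,0.5],[-0.1,0.58,-0.5,0,0,0.67,0.5]]
  ]
}}

```text
t: 11.55
ee_pos: [527.0, 324.1, 240.9]
orientation: [0.326, -3.124, 0.0]
ft_force: [-0.1, -0.3, -1.8]
width: 60.1
grasp_force: 29.7
```

{"op": "step_arm", "data": {
  "targets": [
    [[0,0,-0.4,0,0,0,0.5],[0,0,-0.3,0,0,0,0.5],[0,0,-0.16,0,0,0,0.5],[0,0,-0.06,0,0,0,0.5],[0,0,0,0,0,0,0.5]]
  ]
}}

```text
t: 12.18
ee_pos: [528.1, 322.3, 196.1]
orientation: [-0.322, 3.125, 0.0]
ft_force: [0.8, -0.4, -2.5]
width: 60.4
grasp_force: 29.7
```

Run:
```python
from h import *
o=readout.get_obs(); print(o['ee_pos'],o['ft_force'])
d=snap('scene','s3.png')
a=cv2.resize(np.asarray(d['pixels'])[200:330,380:520],None,fx=4,fy=4); cv2.imwrite('pics/s3.png',a[:,:,::-1])
```

```text
[528.12671975 322.3306365  196.07169296] [ 0.79966311 -0.41234791 -2.48794294]
```

View pics/s3.png

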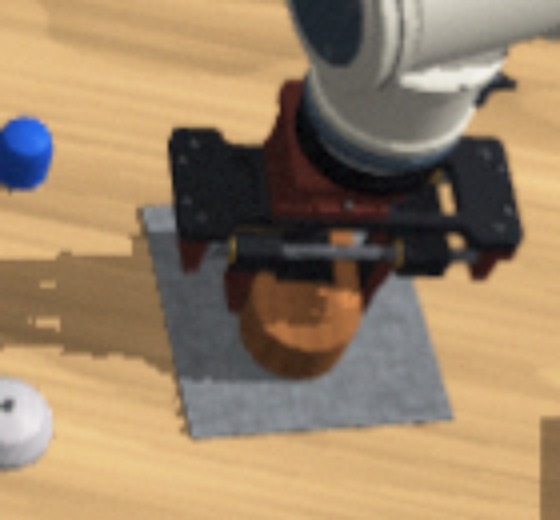

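The clock is over the middle of the pad, its arch at (300,330) in the crop, with a few mm still to go. Easing it down.

{"op": "step_arm", "data": {
  "targets": [
    [[0,0,-0.03,0,0,0,0.5],[0,0,-0.03,0,0,0,0.5],[0,0,0,0,0,0,0.5],[0,0,0,0,0,0,0.5],[0,0,0,0,0,0,0.5]]
  ]
}}

```text
t: 12.85
ee_pos: [527.7, 322.7, 192.7]
orientation: [-0.323, 3.125, 0.0]
ft_force: [0.2, 0.0, -2.4]
width: 60.5
grasp_force: 29.7
```

{"op": "step_arm", "data": {
  "targets": [
    [[0,0,-0.03,0,0,0,0.5],[0,0,0,0,0,0,0.5],[0,0,-0.03,0,0,0,0.5],[0,0,0,0,0,0,0.5],[0,0,0,0,0,0,0.5]]
  ]
}}

```text
t: 13.48
ee_pos: [527.8, 322.8, 192.0]
orientation: [-0.323, 3.125, 0.0]
ft_force: [-6.4, -4.7, 20.8]
width: 60.3
grasp_force: 29.7
```

{"op": "step_arm", "data": {
  "targets": [
    [[0,0,0.03,0,0,0,0.5],[0,0,0,0,0,0,1],[0,0,0,0,0,0,1],[0,0,0,0,0,0,1],[0,0,0,0,0,0,1]]
  ]
}}

```text
t: 14.1
ee_pos: [527.8, 322.7, 191.0]
orientation: [0.323, -3.125, 0.0]
ft_force: [-0.3, 0.4, 0.1]
width: 87.4
grasp_force: 0.0
```

{"op": "step_arm", "data": {
  "targets": [
    [[0,0,0,0,0,0,1],[0,0,0.4,0,0,0,1],[0,0,0.6,0,0,0,1],[0,0,0.6,0,0,-0.5,1],[0,0,0.6,0,0,-1,1]]
  ]
}}

```text
t: 14.72
ee_pos: [527.8, 322.7, 303.6]
orientation: [-0.156, 3.137, 0.001]
ft_force: [-0.4, 0.6, 0.9]
width: 87.9
grasp_force: 0.0
```

{"op": "step_arm", "data": {
  "targets": [
    [[0,0,0,0,0,-1,1],[0,0,0,0,0,-1,1],[0,0,0,0,0,-1,1],[0,0,0,0,0,-1,1],[0,0,0,0,0,-1,1]]
  ]
}}

```text
t: 15.35
ee_pos: [527.8, 322.7, 302.7]
orientation: [0.392, 3.116, 0.001]
ft_force: [0.0, 0.4, -0.1]
width: 87.7
grasp_force: 0.0
```

{"op": "step_arm", "data": {
  "targets": [
    [[0,0,0,0,0,-1,1],[0,0,0,0,0,-1,1],[0,0,0,0,0,-1,1],[0,0,0,0,0,-1,1],[0,0,0,0,0,-1,1]]
  ]
}}

```text
t: 15.98
ee_pos: [527.8, 322.7, 302.7]
orientation: [0.927, 3.001, 0.002]
ft_force: [0.2, -0.7, -0.0]
width: 87.7
grasp_force: 0.0
```

{"op": "step_arm", "data": {
  "targets": [
    [[0,0,0,0,0,-1,1],[0,0,0,0,0,-1,1],[0,0,0,0,0,-1,1],[0,0,0,0,0,-1,1],[0,0,0,0,0,-1,1]]
  ]
}}

```text
t: 16.6
ee_pos: [527.8, 322.7, 302.7]
orientation: [1.434, 2.794, 0.002]
ft_force: [-0.3, -0.4, -0.8]
width: 87.5
grasp_force: 0.0
```

{"op": "step_arm", "data": {
  "targets": [
    [[0,0,0,0,0,-1,1],[0,0,0,0,0,-1,1],[0,0,0,0,0,-1,1],[0,0,0,0,0,-1,1],[0,0,0,0,0,-1,1]]
  ]
}}

```text
t: 17.23
ee_pos: [527.8, 322.8, 302.7]
orientation: [1.898, 2.503, 0.002]
ft_force: [-0.2, 0.3, 0.7]
width: 87.4
grasp_force: 0.0
```

Run:
```python
from h import *
o=readout.get_obs(); print(o['t'],o['ee_pos'],o['orientation'],o['qpos'].round(2),o['width'])
d=snap('wrist'); np.save('w3.npy',d,allow_pickle=True); cv2.imwrite('pics/w3.png',np.asarray(d['pixels'])[:,:,::-1])
```

```text
17.225 [527.77904066 322.75335681 302.73036954] [1.89753203e+00 2.50312190e+00 2.00647281e-03] [ 0.53  0.54  1.71 -0.    0.89  0.26] 87.43260183493051
```

View pics/w3.png

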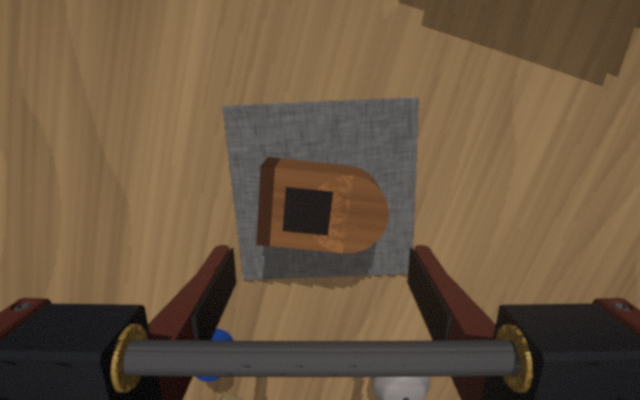

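The clock lies back up in the middle of the pad: it spans (258–388, 157–253), the pad (225–418, 98–280). Next comes the rest of the half turn, then the tilt towards the foot.

{"op": "step_arm", "data": {
  "targets": [
    [[0,0,0,0,0,-1,1],[0,0,0,0,0,-1,1],[0,0,0,0,0,-1,1],[0,0,0,0,0,-1,1],[0,0,0,0,0,-1,1]]
  ]
}}

```text
t: 17.9
ee_pos: [527.8, 322.7, 302.4]
orientation: [2.302, 2.137, 0.002]
ft_force: [0.2, -0.0, 0.2]
width: 87.8
grasp_force: 0.0
```

{"op": "step_arm", "data": {
  "targets": [
    [[0,0,0,0,0,-1,1],[0,0,0,0,0,-1,1],[0,0,0,0,0,-1,1],[0,0,0,0,0,-1,1],[0,0,0,0,0,-1,1]]
  ]
}}

```text
t: 18.52
ee_pos: [527.8, 322.7, 302.4]
orientation: [2.639, 1.705, 0.002]
ft_force: [-0.2, 0.1, 0.1]
width: 87.9
grasp_force: 0.0
```

{"op": "step_arm", "data": {
  "targets": [
    [[0,0,0,0,0,-1,1],[0,0,0,0,0,-1,1],[0,0,0,0,0,-1,1],[0,0,0,0,0,-1,1],[0,0,0,0,0,-1,1]]
  ]
}}

```text
t: 19.15
ee_pos: [527.8, 322.7, 302.4]
orientation: [-2.895, -1.221, -0.002]
ft_force: [-0.0, -0.4, 0.4]
width: 88.1
grasp_force: 0.0
```

{"op": "step_arm", "data": {
  "targets": [
    [[0,0,0,0,0,-1,1],[0,0,0,0,0,-1,1],[0,0,0,0,0,-1,1],[0,0,0,0,0,-1,1],[0,0,0,0,0,-1,1]]
  ]
}}

```text
t: 19.77
ee_pos: [527.8, 322.7, 302.4]
orientation: [-3.062, -0.699, -0.002]
ft_force: [0.6, -0.5, -0.4]
width: 87.6
grasp_force: 0.0
```

{"op": "step_arm", "data": {
  "targets": [
    [[0,0,0,0,0,-1,1],[0,0,0,0,0,-1,1],[0,0,0,0,0,-1,1],[0,0,0,0,0,-0.5,1],[0,0,0,0,0,0,1]]
  ]
}}

```text
t: 20.4
ee_pos: [527.8, 322.7, 301.8]
orientation: [-3.124, -0.325, -0.001]
ft_force: [0.6, 0.4, -0.5]
width: 88.0
grasp_force: 0.0
```

Run:
```python
from path import *
o=readout.get_obs(); print(o['t'],o['ee_pos'],o['orientation'],o['qpos'].round(2))
R=Rn.from_rotvec(o['orientation']).as_matrix(); print('y az',np.degrees(np.arctan2(R[1,1],R[0,1])))
d=snap('wrist'); 
im=np.asarray(d['pixels']);H=cv2.cvtColor(im,cv2.COLOR_RGB2HSV)
# pad: low saturation grey; print rough outline of clock by inverse inside pad
g=cv2.inRange(H,(0,0,30),(180,70,170)); 
m=cv2.inRange(H,(5,130,60),(18,255,255)); cs=sorted(cv2.findContours(cv2.morphologyEx(m,cv2.MORPH_OPEN,np.ones((5,5))),0,2)[0],key=cv2.contourArea)[-4:]
for c in cs: print(cv2.contourArea(c),cv2.boundingRect(c),cv2.minAreaRect(c))
np.save('w4.npy',d,allow_pickle=True); cv2.imwrite('pics/w4.png',im[:,:,::-1])
```

```text
20.4 [527.77406147 322.71410606 301.82241736] [-3.12446601e+00 -3.24504053e-01 -1.04244447e-03] [0.53 0.54 1.71 0.   0.89 1.89]
y az -78.14114259032618
9135.5 (281, 142, 84, 128) ((321.9139709472656, 205.220703125), (83.04625701904297, 125.5931167602539), 2.862405300140381)
```

View pics/w4.png

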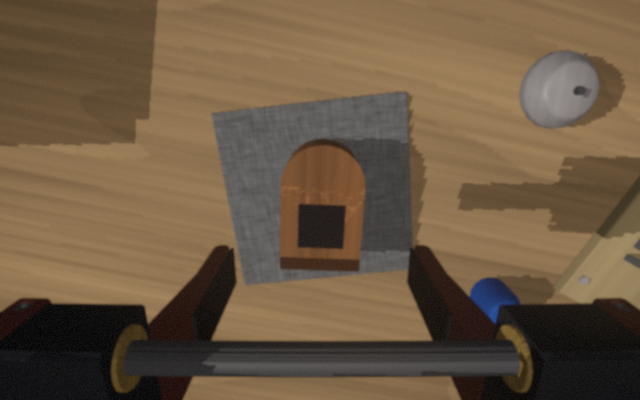

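The clock is square between the fingers: arch at (323,141), foot at row 270, sides at 281 and 365. Tilting 38° towards the foot.

{"op": "step_arm", "data": {
  "targets": [
    [[0.2,0.04,0,-0.2,0.93,0,1],[0.2,0.04,-0.02,-0.2,0.93,0,1],[0.2,0.04,-0.04,-0.2,0.93,0,1],[0.2,0.04,-0.05,-0.2,0.93,0,1],[0.2,0.04,-0.06,-0.2,0.93,0,1]]
  ]
}}

```text
t: 21.08
ee_pos: [578.1, 332.8, 292.8]
orientation: [3.047, 0.317, -0.513]
ft_force: [0.5, 0.1, 0.1]
width: 87.6
grasp_force: 0.0
```

{"op": "step_arm", "data": {
  "targets": [
    [[0.2,0.04,-0.08,-0.2,0.93,0,1],[0.2,0.04,-0.1,-0.2,0.93,0,1],[0.2,0.04,-0.11,-0.2,0.93,0,1],[0.2,0.05,-0.12,-0.2,0.93,0,1],[0.2,0.05,-0.12,-0.2,0.93,0,1]]
  ]
}}

```text
t: 21.7
ee_pos: [628.1, 343.7, 266.0]
orientation: [2.888, 0.3, -0.999]
ft_force: [0.1, -0.5, -0.3]
width: 87.5
grasp_force: 0.0
```

```bash
cat > st.py <<'E'
from path import *
o=readout.get_obs(); R=Rn.from_rotvec(o['orientation']).as_matrix(); a=R[:,2];y=R[:,1]
print('t',o['t'],'tcp',o['ee_pos'].round(1),'grasp',(o['ee_pos']+163*a).round(1),'tilt',np.degrees(np.arccos(-a[2])).round(1),'a az',np.degrees(np.arctan2(a[1],a[0])).round(1),'y az',np.degrees(np.arctan2(y[1],y[0])).round(1),'yz',y[2].round(3),'q',o['qpos'].round(2),'w',o['width'].round(1))
E
python3 st.py
```

```text
Traceback (most recent call last):
  File "st.py", line 3, in <module>
    print('t',o['t'],'tcp',o['ee_pos'].round(1),'grasp',(o['ee_pos']+163*a).round(1),'tilt',np.degrees(np.arccos(-a[2])).round(1),'a az',np.degrees(np.arctan2(a[1],a[0])).round(1),'y az',np.degrees(np.arctan2(y[1],y[0])).round(1),'yz',y[2].round(3),'q',o['qpos'].round(2),'w',o['width'].round(1))
                                                                                                                                                                                                                                                                                    ^^^^^^^^^^^^^^^^
AttributeError: 'float' object has no attribute 'round'
```

```bash
sed -i "s/o\['width'\].round(1)/o['width']/" st.py; python3 st.py
```

```text
t 21.7 tcp [628.1 343.7 266. ] grasp [529.6 322.6 137.9] tilt 38.2 a az -167.9 y az -78.1 yz 0.003 q [0.46 0.84 1.28 0.15 1.67 1.78] w 87.52386484815243
```

{"op": "step_arm", "data": {
  "targets": [
    [[0,0,-0.5,0,0,0,1],[0,0,-0.5,0,0,0,1],[0,0,-0.5,0,0,0,1],[0,0,-0.5,0,0,0,1],[0,0,-0.2,0,0,0,1]]
  ]
}}

```text
t: 22.32
ee_pos: [627.0, 343.4, 153.6]
orientation: [2.887, 0.298, -0.999]
ft_force: [-0.2, -0.2, 0.5]
width: 87.9
grasp_force: 0.0
```

{"op": "step_arm", "data": {
  "targets": [
    [[0,0,0,0,0,0,0.5],[0,0,0,0,0,0,0.5],[0,0,0,0,0,0,0.5],[0,0,0,0,0,0,0.5],[0,0,0,0,0,0,0.5]]
  ]
}}

```text
t: 22.95
ee_pos: [628.2, 343.9, 157.3]
orientation: [2.891, 0.299, -0.994]
ft_force: [2.4, 1.3, 4.8]
width: 60.5
grasp_force: 29.8
```

```bash
python3 st.py
```

```text
t 22.95 tcp [628.2 343.9 157.3] grasp [530.1 322.9  28.8] tilt 38.0 a az -167.9 y az -78.1 yz 0.003 q [0.46 0.98 1.28 0.15 1.53 1.77] w 60.46684442847383
```

Held on the pad. Before carrying it over, I'm checking how much room the tool has beside the purple clamp's tower at the mat.

Run:
```python
from h import *
d=np.load('top0.npy',allow_pickle=True).item();s=np.load('scene0.npy',allow_pickle=True).item()
for n,dd,b in (('top',d,(420,225,475,270)),('scene',s,(180,135,225,185))):
    H=cv2.cvtColor(np.asarray(dd['pixels']),cv2.COLOR_RGB2HSV)[b[1]:b[3],b[0]:b[2]]
    m=cv2.inRange(H,(100,120,60),(119,255,255)); ys,xs=np.nonzero(m); print(n,len(xs),xs.min()+b[0],xs.max()+b[0],ys.min()+b[1],ys.max()+b[1])
    if n=='top':
        for p in ((xs.min()+b[0],ys.min()+b[1]),(xs.max()+b[0],ys.max()+b[1])): print(onz(dd,*p,104).round(0),onz(dd,*p,60).round(0))
u=np.array([np.cos(np.radians(12.9)),np.sin(np.radians(12.9))])
for tl in (38,45,50):
    t=np.radians(90-tl);g=np.array([552,-322]);
    for back in (61,112,163,290):
        for hw in (37.5,45):
            p=g-u*(back*np.sin(t)+hw*np.cos(t)); print(tl,back,hw,p.round(0),round(55+back*np.cos(t)-hw*np.sin(t)))
for p in ((187,85),(262,85),(187,70)): print('box',onz(d,*p,0).round(0),onz(d,*p,100).round(0))
```

```text
top 164 435 464 242 256
[ 415. -290.  104.] [ 414. -305.   60.]
[ 382. -356.  104.] [ 378. -374.   60.]
scene 353 187 210 148 182
38 61 37.5 [ 483. -338.] 63
38 61 45 [ 478. -339.] 57
38 112 37.5 [ 443. -347.] 94
38 112 45 [ 439. -348.] 88
38 163 37.5 [ 404. -356.] 126
38 163 45 [ 400. -357.] 120
38 290 37.5 [ 307. -378.] 204
38 290 45 [ 302. -379.] 198
45 61 37.5 [ 484. -338.] 72
45 61 45 [ 479. -339.] 66
45 112 37.5 [ 449. -346.] 108
45 112 45 [ 444. -347.] 102
45 163 37.5 [ 414. -354.] 144
45 163 45 [ 409. -355.] 138
45 290 37.5 [ 326. -374.] 234
45 290 45 [ 321. -375.] 228
50 61 37.5 [ 486. -337.] 78
50 61 45 [ 480. -338.] 73
50 112 37.5 [ 454. -344.] 117
50 112 45 [ 448. -346.] 112
50 163 37.5 [ 422. -352.] 156
50 163 45 [ 416. -353.] 151
50 290 37.5 [ 342. -370.] 253
50 290 45 [ 337. -371.] 248
box [829. 301.   0.] [791. 271. 100.]
box [826. 108.   0.] [788.  97. 100.]
box [869. 301.   0.] [826. 271. 100.]
```

At a 38° hold the tool would pass close to the purple clamp's tower and spring. I'm taking the hold again at 50°, so the tool stands steeper at the mat.

{"op": "step_arm", "data": {
  "targets": [
    [[0,0,0,0,0,0,1],[0,0,0,0,0,0,1],[0,0,0,0,0,0,1],[0,0,0,0,0,0,1],[0.16,0.03,-0.14,-0.2,0.97,0,1]]
  ]
}}

```text
t: 23.58
ee_pos: [635.6, 345.4, 150.0]
orientation: [2.847, 0.295, -1.094]
ft_force: [-0.9, -0.1, 0.6]
width: 87.8
grasp_force: 0.0
```

{"op": "step_arm", "data": {
  "targets": [
    [[0.16,0.03,-0.16,-0.2,0.97,0,1],[0.16,0.03,-0.17,-0.2,0.97,0,1],[0,0,0,0,0,0,1],[0,0,0,0,0,0,1],[0,0,0,0,0,0,1]]
  ]
}}

```text
t: 24.2
ee_pos: [651.6, 348.3, 133.4]
orientation: [2.755, 0.286, -1.28]
ft_force: [-0.2, -0.5, -0.1]
width: 88.0
grasp_force: 0.0
```

```bash
python3 st.py
```

```text
t 24.2 tcp [651.6 348.3 133.4] grasp [529.7 322.3  28.3] tilt 49.9 a az -168.0 y az -78.1 yz 0.003 q [0.44 1.09 1.15 0.18 1.76 1.76] w 88.00275668240654
```

{"op": "step_arm", "data": {
  "targets": [
    [[0,0,0,0,0,0,0.5],[0,0,0,0,0,0,0.5],[0,0,0,0,0,0,0.5],[0,0,0,0,0,0,0.5],[0,0,0,0,0,0,0.5]]
  ]
}}

```text
t: 24.82
ee_pos: [651.7, 348.3, 132.8]
orientation: [2.754, 0.286, -1.282]
ft_force: [0.7, 1.3, 1.4]
width: 60.2
grasp_force: 29.8
```

{"op": "step_arm", "data": {
  "targets": [
    [[0,0,0.2,0,0,0,0.5],[0,0,0.6,0,0,0,0.5],[0,0,0.8,0,0,0,0.5],[0,0,0.8,0,0,0,0.5],[0,0,0.8,0,0,0,0.5]]
  ]
}}

```text
t: 25.45
ee_pos: [651.7, 348.0, 294.1]
orientation: [2.755, 0.285, -1.281]
ft_force: [0.9, -0.1, -2.6]
width: 60.7
grasp_force: 29.8
```

```bash
python3 st.py
python3 - <<'E'
from path import *
# tilt sequence: rotate grasp from inward 50 to vertical in 13 rows in place, TCP deltas; then transfer; then tilt outward
def seq(g0,g1,t0,t1,psi,n):
    prev=None
    for k in range(n+1):
        s=k/n; p,_=pose(np.array(g0)*(1-s)+np.array(g1)*s,np.radians(psi),np.radians(t0+(t1-t0)*s))
        if prev is not None: print(((p-prev)/50).round(2).tolist(),end=' ')
        prev=p
    ax=np.cross([np.cos(np.radians(psi)),np.sin(np.radians(psi)),0],[0,0,1])*np.sign(t1-t0)*abs(t1-t0)/n/4
    print('\nw',ax.round(3))
o=readout.get_obs();R=Rn.from_rotvec(o['orientation']).as_matrix();g=o['ee_pos']+163*R[:,2]
seq(g,g+[15,-150,40],-50,0,12,15)
E
```

```text
t 25.45 tcp [651.7 348.  294.1] grasp [529.7 322.  189.1] tilt 49.9 a az -167.9 y az -78.1 yz 0.003 q [0.44 0.89 1.16 0.19 1.95 1.8 ] w 60.681648682128156
[-0.1, -0.23, 0.19] [-0.11, -0.23, 0.19] [-0.12, -0.23, 0.18] [-0.13, -0.23, 0.17] [-0.13, -0.23, 0.16] [-0.14, -0.23, 0.15] [-0.14, -0.23, 0.14] [-0.15, -0.24, 0.13] [-0.15, -0.24, 0.12] [-0.16, -0.24, 0.11] [-0.16, -0.24, 0.1] [-0.16, -0.24, 0.09] [-0.16, -0.24, 0.08] [-0.16, -0.24, 0.07] [-0.17, -0.24, 0.06] 
w [ 0.173 -0.815  0.   ]
```

{"op": "step_arm", "data": {
  "targets": [
    [[-0.1,-0.23,0.19,0.17,-0.81,0,0.5],[-0.11,-0.23,0.19,0.17,-0.81,0,0.5],[-0.12,-0.23,0.18,0.17,-0.81,0,0.5],[-0.13,-0.23,0.17,0.17,-0.81,0,0.5],[-0.13,-0.23,0.16,0.17,-0.81,0,0.5]]
  ]
}}

```text
t: 26.08
ee_pos: [621.9, 290.2, 337.8]
orientation: [2.937, 0.304, -0.876]
ft_force: [-0.5, 0.3, -3.2]
width: 60.4
grasp_force: 29.8
```

{"op": "step_arm", "data": {
  "targets": [
    [[-0.14,-0.23,0.15,0.17,-0.81,0,0.5],[-0.14,-0.23,0.14,0.17,-0.81,0,0.5],[-0.15,-0.24,0.13,0.17,-0.81,0,0.5],[-0.15,-0.24,0.12,0.17,-0.81,0,0.5],[-0.16,-0.24,0.11,0.17,-0.81,0,0.5]]
  ]
}}

```text
t: 26.7
ee_pos: [584.7, 231.1, 370.2]
orientation: [3.06, 0.316, -0.449]
ft_force: [1.2, 0.1, -2.8]
width: 60.2
grasp_force: 29.8
```

{"op": "step_arm", "data": {
  "targets": [
    [[-0.16,-0.24,0.1,0.17,-0.81,0,0.5],[-0.16,-0.24,0.09,0.17,-0.81,0,0.5],[-0.16,-0.24,0.08,0.17,-0.81,0,0.5],[-0.16,-0.24,0.07,0.17,-0.81,0,0.5],[-0.17,-0.24,0.06,0.17,-0.81,0,0.5]]
  ]
}}

```text
t: 27.32
ee_pos: [544.0, 171.1, 390.1]
orientation: [3.122, 0.321, -0.005]
ft_force: [1.0, 1.0, -2.9]
width: 60.5
grasp_force: 29.8
```

{"op": "step_arm", "data": {
  "targets": [
    [[0,-0.6,0,0,0,0,0.5],[0,-0.8,0,0,0,0,0.5],[0,-0.8,0,0,0,0,0.5],[0,-0.8,0,0,0,0,0.5],[0,-0.8,0,0,0,0,0.5]]
  ]
}}

```text
t: 27.95
ee_pos: [544.1, -19.6, 390.0]
orientation: [3.122, 0.322, -0.008]
ft_force: [0.3, 1.1, -3.3]
width: 60.7
grasp_force: 29.8
```

```bash
python3 st.py
python3 - <<'E'
from path import *
o=readout.get_obs();R=Rn.from_rotvec(o['orientation']).as_matrix();g=o['ee_pos']+163*R[:,2]
def run(n,psi=12.9,t1=40,g1=(552,-322,130)):
    q=o['qpos'];prev=o['ee_pos'];mx=0
    for k in range(1,n+1):
        s=k/n; p,Rr=pose(g*(1-s)+np.array(g1)*s,np.radians(psi+180),-np.radians(t1*s))
        qn,c=ik(p,Rr,P,[q]);mx=max(mx,abs(qn-q).max());q=qn
        print(((p-prev)/50).round(2).tolist(),end=' ');prev=p
    print('\n',q.round(2),mx,c)
run(15)
a=np.radians(12.9);print('w',(np.cross([np.cos(a),np.sin(a),0],[0,0,1])*40/15/4).round(3))
E
```

```text
t 27.95 tcp [544.1 -19.6 390. ] grasp [543.4 -20.2 227. ] tilt 0.3 a az -143.1 y az -78.2 yz 0.002 q [-0.06  0.33  1.82 -0.    1.    1.31] w 60.716540653657354
[-0.15, -0.45, -0.13] [-0.14, -0.44, -0.14] [-0.14, -0.44, -0.15] [-0.13, -0.44, -0.15] [-0.13, -0.44, -0.16] [-0.13, -0.44, -0.17] [-0.13, -0.43, -0.17] [-0.13, -0.43, -0.18] [-0.12, -0.43, -0.19] [-0.12, -0.43, -0.19] [-0.12, -0.43, -0.2] [-0.12, -0.43, -0.21] [-0.11, -0.43, -0.21] [-0.11, -0.43, -0.22] [-0.1, -0.43, -0.22] 
 [-0.8   0.56  1.96  1.26  0.62 -0.52] 0.16973230332722353 3.625131849223937e-30
w [ 0.149 -0.65   0.   ]
```

{"op": "step_arm", "data": {
  "targets": [
    [[-0.15,-0.45,-0.13,0.15,-0.65,0.2,0.5],[-0.14,-0.44,-0.14,0.15,-0.65,0,0.5],[-0.14,-0.44,-0.15,0.15,-0.65,0,0.5],[-0.13,-0.44,-0.15,0.15,-0.65,0,0.5],[-0.13,-0.44,-0.16,0.15,-0.65,0,0.5]]
  ]
}}

```text
t: 28.58
ee_pos: [509.5, -129.4, 353.3]
orientation: [-3.078, -0.339, -0.354]
ft_force: [0.1, 0.6, -2.4]
width: 60.2
grasp_force: 29.8
```

{"op": "step_arm", "data": {
  "targets": [
    [[-0.13,-0.44,-0.17,0.15,-0.65,0,0.5],[-0.13,-0.43,-0.17,0.15,-0.65,0,0.5],[-0.13,-0.43,-0.18,0.15,-0.65,0,0.5],[-0.12,-0.43,-0.19,0.15,-0.65,0,0.5],[-0.12,-0.43,-0.19,0.15,-0.65,0,0.5]]
  ]
}}

```text
t: 29.2
ee_pos: [478.2, -237.3, 308.2]
orientation: [-2.991, -0.329, -0.704]
ft_force: [-0.5, -0.8, -2.2]
width: 60.5
grasp_force: 29.8
```

{"op": "step_arm", "data": {
  "targets": [
    [[-0.12,-0.43,-0.2,0.15,-0.65,0,0.5],[-0.12,-0.43,-0.21,0.15,-0.65,0,0.5],[-0.11,-0.43,-0.21,0.15,-0.65,0,0.5],[-0.11,-0.43,-0.22,0.15,-0.65,0,0.5],[-0.1,-0.43,-0.22,0.15,-0.65,0,0.5]]
  ]
}}

```text
t: 29.82
ee_pos: [450.3, -344.9, 255.2]
orientation: [-2.866, -0.315, -1.038]
ft_force: [-1.0, -0.1, -2.9]
width: 60.5
grasp_force: 29.8
```

```bash
python3 st.py
python3 - <<'E'
from h import *
d=snap('scene');np.save('s5.npy',d,allow_pickle=True)
a=cv2.resize(np.asarray(d['pixels'])[120:280,100:300],None,fx=4,fy=3.75,interpolation=2)
cv2.imwrite('pics/s5.png',a[:,:,::-1])
E
```

```text
t 29.825 tcp [ 450.3 -344.9  255.2] grasp [ 552.2 -321.8  130. ] tilt 39.8 a az 12.8 y az -77.4 yz -0.003 q [-0.8   0.55  1.96  1.25  0.61 -0.51] w 60.45826541061807
```

View pics/s5.png

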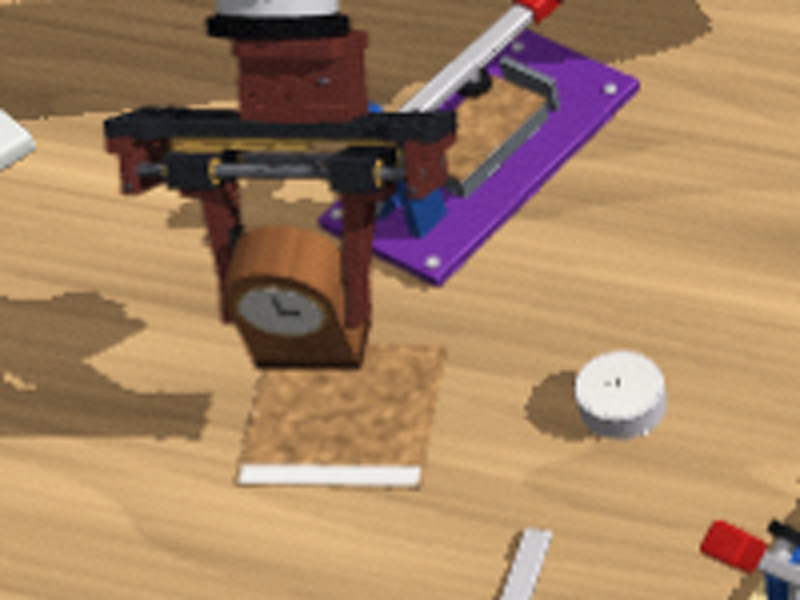

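The scene view shows the clock upright over the mat with its dial (282,310) towards the white strip (330,475). Lowering it with a 7 mm correction for the off-centre hold.

{"op": "step_arm", "data": {
  "targets": [
    [[-0.14,-0.04,-0.3,0,0,0,0.5],[0,0,-0.4,0,0,0,0.5],[0,0,-0.4,0,0,0,0.5],[0,0,-0.3,0,0,0,0.5],[0,0,-0.06,0,0,0,0.5]]
  ]
}}

```text
t: 30.5
ee_pos: [443.5, -345.8, 181.6]
orientation: [-2.866, -0.314, -1.033]
ft_force: [-0.0, 0.4, -2.4]
width: 60.3
grasp_force: 29.8
```

{"op": "step_arm", "data": {
  "targets": [
    [[0,0,0,0,0,0,0.5],[0,0,-0.02,0,0,0,0.5],[0,0,0,0,0,0,0.5],[0,0,-0.02,0,0,0,0.5],[0,0,0,0,0,0,0.5]]
  ]
}}

```text
t: 31.12
ee_pos: [443.7, -346.3, 180.2]
orientation: [-2.867, -0.315, -1.036]
ft_force: [-1.1, 0.2, -3.1]
width: 60.5
grasp_force: 29.8
```

```bash
python3 st.py
```

```text
t 31.125 tcp [ 443.7 -346.3  180.2] grasp [ 545.4 -323.3   54.9] tilt 39.7 a az 12.8 y az -77.4 yz -0.003 q [-0.81  0.7   1.97  1.46  0.59 -0.77] w 60.54442228307
```

{"op": "step_arm", "data": {
  "targets": [
    [[0,0,-0.02,0,0,0,0.5],[0,0,0,0,0,0,0.5],[0,0,-0.02,0,0,0,0.5],[0,0,0,0,0,0,0.5],[0,0,0,0,0,0,0.5]]
  ]
}}

```text
t: 31.75
ee_pos: [443.7, -346.3, 178.2]
orientation: [-2.867, -0.315, -1.036]
ft_force: [0.4, -0.2, -2.7]
width: 60.3
grasp_force: 29.8
```

{"op": "step_arm", "data": {
  "targets": [
    [[0,0,-0.02,0,0,0,0.5],[0,0,0,0,0,0,0.5],[0,0,0,0,0,0,0.5],[0,0,0,0,0,0,0.5],[0,0,0,0,0,0,0.5]]
  ]
}}

```text
t: 32.38
ee_pos: [443.7, -346.3, 177.2]
orientation: [-2.867, -0.315, -1.036]
ft_force: [0.8, -0.4, -2.6]
width: 60.4
grasp_force: 29.8
```

{"op": "step_arm", "data": {
  "targets": [
    [[0,0,-0.02,0,0,0,0.5],[0,0,0,0,0,0,0.5],[0,0,0,0,0,0,0.5],[0,0,0,0,0,0,0.5],[0,0,0,0,0,0,0.5]]
  ]
}}

```text
t: 33.0
ee_pos: [443.8, -346.4, 176.4]
orientation: [-2.866, -0.315, -1.036]
ft_force: [-2.7, 0.7, 5.8]
width: 60.3
grasp_force: 29.8
```

{"op": "step_arm", "data": {
  "targets": [
    [[0,0,-0.02,0,0,0,0.5],[0,0,0,0,0,0,0.5],[0,0,0,0,0,0,0.5],[0,0,0,0,0,0,0.5],[0,0,0,0,0,0,0.5]]
  ]
}}

```text
t: 33.62
ee_pos: [443.7, -345.9, 175.5]
orientation: [-2.865, -0.315, -1.037]
ft_force: [-5.0, 3.3, 8.2]
width: 60.0
grasp_force: 29.9
```

{"op": "step_arm", "data": {
  "targets": [
    [[0,0,0.01,0,0,0,0.5],[0,0,0,0,0,0,1],[0,0,0,0,0,0,1],[0,0,0,0,0,0,1],[0,0,0,0,0,0,1]]
  ]
}}

```text
t: 34.25
ee_pos: [443.8, -346.4, 175.6]
orientation: [-2.867, -0.314, -1.036]
ft_force: [0.2, -0.4, 0.2]
width: 87.4
grasp_force: 0.0
```

{"op": "step_arm", "data": {
  "targets": [
    [[0,0,0,0,0,0,1],[-0.1,-0.02,0.2,0,0,0,1],[-0.2,-0.05,0.4,0,0,0,1],[-0.3,-0.07,0.5,0,0,0,1],[-0.3,-0.07,0.5,0,0,0,1]]
  ]
}}

```text
t: 34.88
ee_pos: [398.0, -356.8, 256.9]
orientation: [-2.867, -0.315, -1.035]
ft_force: [0.4, -0.3, -0.3]
width: 87.4
grasp_force: 0.0
```

{"op": "step_arm", "data": {
  "targets": [
    [[-0.3,-0.07,0.5,0,0,0,1],[-0.3,-0.07,0.5,0,0,0,1],[0,0,0.5,0,0,0,1],[0,0,0,0,0,0,1],[0,0,0,0,0,0,1]]
  ]
}}

```text
t: 35.5
ee_pos: [368.5, -363.5, 330.4]
orientation: [-2.867, -0.315, -1.035]
ft_force: [-0.1, -0.0, -0.3]
width: 87.4
grasp_force: 0.0
```

```bash
python3 st.py
python3 - <<'E'
from h import *
d=snap('scene');e=snap('top');np.save('s6.npy',d,allow_pickle=True);np.save('t6.npy',e,allow_pickle=True)
a=cv2.resize(np.asarray(d['pixels'])[160:310,140:400],None,fx=3,fy=2,interpolation=2)
b=cv2.resize(np.asarray(e['pixels'])[120:220,200:460],None,fx=3,fy=3,interpolation=2)
cv2.imwrite('pics/s6.png',np.vstack([a,b])[:600,:,::-1])
E
```

```text
t 35.5 tcp [ 368.5 -363.5  330.4] grasp [ 470.  -340.4  205.1] tilt 39.7 a az 12.8 y az -77.4 yz -0.003 q [-0.95  0.37  2.02  1.05  0.75 -0.4 ] w 87.42261216046543
```

View pics/s6.png

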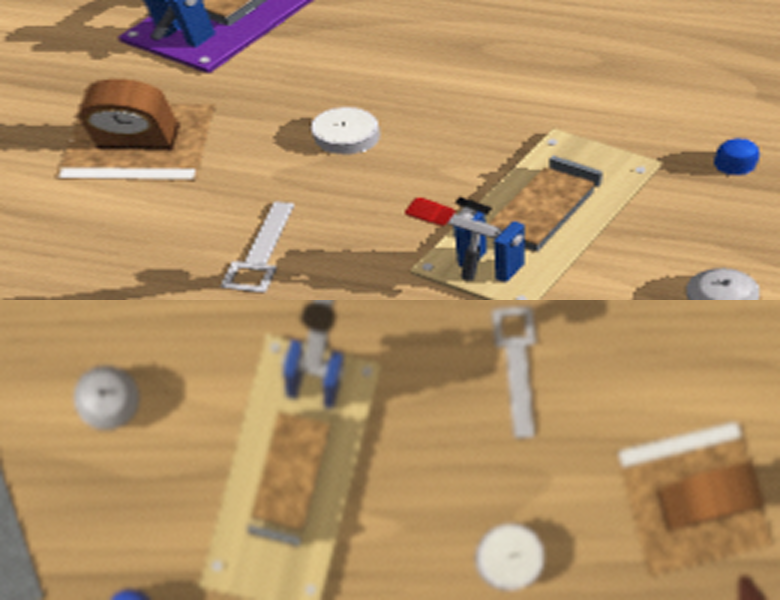

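The clock stands on the mat with its dial to the strip, and the clamp is open and empty. The bystanders are where they were. I'm checking the clock's place in numbers.

Run:
```python
from h import *
d=np.load('s6.npy',allow_pickle=True).item();e=np.load('t6.npy',allow_pickle=True).item()
H=cv2.cvtColor(np.asarray(d['pixels']),cv2.COLOR_RGB2HSV)
# expected corners projected if centred: dial-face foot corners and arch top
m=np.radians(12.9);u=np.array([np.cos(m),np.sin(m),0]);v=np.array([-u[1],u[0],0]);c=np.array([552,-322,3])
for n,P in dict(fL=c+18*u-30*v,fR=c+18*u+30*v,bR=c-18*u+30*v,top=c+18*u+[0,0,95],topb=c-18*u+[0,0,95]).items(): print(n,proj(d,P).round(1),proj(e,P).round(1))
x=np.asarray(e['pixels']);b=(405,155,462,215)
h=cv2.cvtColor(x,cv2.COLOR_RGB2HSV)[b[1]:b[3],b[0]:b[2]]
mk=cv2.morphologyEx(cv2.inRange(h,(5,165,50),(16,255,200)),cv2.MORPH_OPEN,np.ones((3,3)));ct=max(cv2.findContours(mk,0,2)[0],key=cv2.contourArea);r=cv2.boxPoints(cv2.minAreaRect(ct))+b[:2];print(r.round(1),[onz(e,*p,70).round(0)[:2] for p in r])
y0=H[:, :,2][225:245,165:205]
for row in y0[::2]: print(' '.join('%3d'%k for k in row[::2]))
```

```text
fL [172.2 234.2] [441.3 177.4]
fR [196.9 234.6] [419. 183.]
bR [199.2 222.3] [422.7 196.6]
top [175.6 211.6] [443.  174.8]
topb [178.4 198.9] [447.1 189.8]Traceback (most recent call last):
  File "<stdin>", line 9, in <module>
ValueError: max() iterable argument is empty
```

The foot corners predicted for a centred clock, (172,234) and (197,235), match the picture to about 1 px (2–3 mm). The tool is clear, so I'm handing in.

```bash
python3 -c "
from workcell import ctrl
print(ctrl.close_job())"
```

```text
the job is handed in; nothing more can be done
None
```

The job is handed in at about 36 s: the clamp is open, the clock was laid back up on the felt pad, and it now stands on the cork mat with its dial to the white strip, 2–3 mm from centre by the last picture; no verdict was returned.

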